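# Rebuild the screw-tin column and hold its knob home on the D-spindle

### The arm

A 6-joint arm with a two-finger parallel gripper is mounted at the origin on the work surface. World frame = base frame: x ahead of the robot, y to its left, z up, the work surface at z = 0. Lengths are in m, angles in rad, forces in N, time in s.
With the tool pointing down it reaches from about 0.3 to 0.875 m from the base axis. Payload 6.4 kg.
Tool frame: the origin (TCP) lies midway between the tips of the shut fingers; the grasp point (between the pads) lies 19 mm behind it (ctrl.pinch_z is the distance from the TCP to the grasp point, in m); z points along the fingers, y is the line along which they close (so a half turn about z gives the same grasp; the last joint's range is limited). The gripper opens to 85 mm and grips with 20 to 120 N. Pads are 22 mm wide; open, the fingers measure 114 mm over their backs; the gripper's body (76 mm by 85 mm) begins 54 mm behind the grasp point. The pads swing forward as they close: fully open they stand 13 mm farther back than shut.
Start: joints at [-1.387, 0.181, 1.607, -0, 1.354, -0.206], TCP at [0.219, -0.532, 0.231] pointing down, gripper open.
Joint ranges: [-2.99, 2.99], [-0.89, 2.07], [0.3, 2.58], [-1.14, 4.28], [0, 2.63], [-3.12, 3.12]. Speed limits (rad/s): [2.57, 2.57, 3.01, 3.14, 3.14, 3.14].

### API

Orientations are given as a unit quaternion [w, x, y, z].
In Python, from bench import ctrl gives the robot as it stands.
- The arm moves only by the tool apply_moves, never from a script. Its argument "moves" is a list of rows, each an object with "jaw": the opening, from 0 (shut) to 1 (fully open); "offset": the shift along the tool's x, y, z in mm, a list of three; "rot": the turn, a rotation vector about the tool's x, y, z in degrees, a list of three. In form: [{"jaw": jaw, "offset": [dx, dy, dz], "rot": [ax, ay, az]}, ...]. A call has exactly 5 rows; each row shifts and turns the commanded pose from where the row before left it, along the tool's axes as they then stand; what a row does not reach is not made up. A row lasts 1/8 s, in which the tool goes at most 62.5 mm and 10.7 degrees, less where a joint would pass 70% of its speed; a pose out of reach is approached as far as the arm can. A call is refused whole if a number of a shift passes 62.5 or a number of a turn 10.7, either way. A call with a gripper value outside its range is refused whole. The fingers move at their own pace and stop on an object; the grip force is fixed at half the most. Time passes only in rows, so rows that do not move let the fingers close, or fill a call up. It gives the time, the measured TCP pose, the force, the opening and the grip force at its end, in the units of the state.
- ctrl.get_obs(): the state, without advancing time (a new reading comes with each control period).
- ctrl.camera(name): name is "side" or "top" or "wrist"; returns (picture, depth): 384x512x3 uint8, red, green, blue; 384x512 float32, m along the optical axis (not along the pixel's ray), 0 where there is no reading.
- ctrl.camera_params(name): a dict with "K" (3x3 intrinsics, pixels), "dist" ([k1, k2, p1, p2, k3] as OpenCV has them; the pictures are not rectified), "cam_to_world" (4x4, takes a point from camera to world coordinates); the wrist camera has in their place "mount" (4x4, takes a point from camera to tool coordinates, whose origin is the TCP and whose axes are the flange's). Camera axes: x right, y down, z forward; pixel columns grow to the right and rows downward; lengths in m; the calibration is good to about 2 mm. A picture is of the moment at which its call begins: read the wrist's pose just before it. camera_params takes no time and is no camera call.
- ctrl.hand_in(): hands the job in; it is judged then, once.
Trained networks look in the newest picture that a camera, given by its name, has taken for a name from the list of things; names that differ only in an ending like _2 or _b are one class to them, and where a whole thing is asked for, a point or a joint stands for the part that bears it (a point fixed in the world has none). Each returns a list of dicts, best first, with "score" (0 to 1); they miss things now and then, are a little off and sometimes report something else, mostly with a low value. They report only what shows in the picture. A call takes as long as a camera call. They do not tell look-alikes from the thing itself.
- ctrl.outline_of(camera, target): "region" (384x512 bool, what is visible of it) and "position" ([column, row] in pixels, amid what is visible of it).
The state is a dict: "time_s": time; "q": joint angles; "dq": joint speeds; "joint_efforts": joint torques, N m; "eef_pos": TCP position; "eef_rot": TCP orientation; "wrist_force": force on the tool from outside, world axes, zero at the start; "torque": the same for the moment, N m; "opening": opening from 0.0 (shut) to 1.0 (fully open); "grasp_force": force on a finger pad.
Only numpy, scipy, OpenCV 4.12 (cv2) and the standard library are available. Lean on these libraries where they do the work, as an engineer would, in place of code of your own. Each camera call takes 0.05 s, during which the arm holds its last target. There are 200 camera calls.

### The job

Stack the two loose tins squarely on the tin that is screwed to the bench, edges flush, the plain one first and the one with the brass spindle on top, letting go of each and keeping them level. Then take the pointer knob, turn it so that its D bore matches the spindle, slide it fully home and push spindle and knob all the way down against the spring; finish still gripping the knob and pressing it down, so that I can put its screw in. Leave the other things on the bench where they are.

Things in the scene. Friction and masses are not known exactly. Their poses are not given: they have to be found in the camera images.
- base_top (a point): centre of the lid of the bottom tin: a closed metal tin of screws, 100 mm long (its x), 60 mm wide (its y), 40 mm high, small flush clasp on its +x end; it is screwed to the bench and carries nothing at first; same footprint as the other two
- mid_center (a point): centre (20 mm above its underside) of the plain loose tin: a closed metal tin of screws, 100 mm long (its x), 60 mm wide (its y), 40 mm high, small flush clasp on its +x end; flat smooth lid, about 0.4 kg
- top_center (a point): centre (20 mm above its underside) of the loose tin with the spindle: a closed metal tin of screws, 100 mm long (its x), 60 mm wide (its y), 40 mm high, small flush clasp on its +x end; about 0.35 kg. A brass D-section spindle stands upright in the middle of its lid, 24 mm proud of the lid (64 mm above the tin's underside)
- spindle_top (a point): centre of the upper end of the brass spindle on that tin's lid; axes as that tin's. Spindle radius 10 mm with one flat, 2.5 mm from the axis, facing +x (towards the tin's clasp end; a dark line on the lid runs from the spindle to that end). It does not turn in the tin
- spindle (a joint): how far the spindle is pushed down into its tin against its spring, in m: 0 out, 0.006 at its stop. The push needed is about 4 N to start and 10 N at the stop; it springs back when let go
- knob_center (a point): black pointer knob, upright, bore down; point on its axis 22 mm above its underside, z up. Skirt 44 mm across, 20 mm high; on it a grip bar 14 mm wide (y), x -20 to +16 mm, 20 to 44 mm above the underside; a low nose with a white mark reaches x = +26 mm. The bore's flat is on the nose side: fitted, the nose points the way the spindle's flat faces. 60 g. Pressed fully down, its foot clears the lid by 2 mm
- knob_bore (a point): centre of the ceiling of the knob's bore, on its axis, 16 mm above its underside; it rests on the spindle's upper end when the knob is fully home. D bore clears the spindle by 1.6 mm all round, 1 mm at the flat; flared over its lowest 4 mm
- jar_a: squat glass jar with steel screw lid, 68 mm across, 75 mm high (bystander; origin at the middle of its underside)
- jar_b: squat glass jar with steel screw lid, 68 mm across, 75 mm high (bystander; origin at the middle of its underside)
- jar_c: smaller squat glass jar with steel screw lid, 60 mm across, 65 mm high (bystander; origin at the middle of its underside)
- battery: red cordless-drill battery, 78 x 62 mm, 58 mm high (bystander; origin at the middle of its underside)
- wrench: steel wrench lying flat, 160 mm long along its x (bystander; origin at the middle of its underside)
- file: file with green plastic handle, lying flat, 255 mm long along its x, 20 mm high (bystander; origin at the middle of its underside)
- clip: black spring clip lying down, 60 x 22 mm, 25 mm high (bystander; origin at the middle of its underside)
Not all that is in view belongs to the job. What is shaped like the part that bears mid_center but blue or turquoise is not meant.

How it is judged:
By the outcome, as a careful person would: the job done as asked, in the order asked, and still so for the second after the job is handed in, while the arm keeps its last pose, push and grip.
It also fails if it takes over 72 s, if anything falls off the work surface, if the arm or the gripper's body presses on something with over 40 N, if the wrist force passes 120 N, or if a joint passes its speed limit or range.

## Working session

There is one attempt and no reset: what is moved stays moved. The work goes in short steps, Python scripts to look and compute and a tool call to move; the robot and the scene stay as the last step left them, time stands still between calls to the robot, and variables do not carry over. Pictures are saved under pics/ and viewed, at most 10 in all, crops included, and the job is handed in when it is done.

Besides the shell and the picture viewer there is one more tool, called as name(argument=value, ...) on one line, values as JSON. apply_moves: Moves the arm, as the interface text tells. Its arguments: {"type":"object","properties":{"moves":{"type":"array"}},"required":["moves"]}

```bash
ls; mkdir -p pics
python3 - <<'E'
from bench import ctrl
import cv2,numpy as np
ims=[]
for n in("side","top"):
    im,d=ctrl.camera(n); ims.append(im); np.savez(f"pics/{n}0.npz",im=im,d=d)
    p=ctrl.camera_params(n); print(n,p["K"].tolist(),p["dist"],np.round(p["cam_to_world"],3).tolist())
cv2.imwrite("pics/top0.png",cv2.resize(ims[1][...,::-1],(800,600)));cv2.imwrite("pics/side0.png",cv2.resize(ims[0][...,::-1],(800,600)))
print(ctrl.camera_params("wrist"));o=ctrl.get_obs();print(o, ctrl.pinch_z)
E
```

```text
pics
side [[413.0780049545637, 0.0, 260.01812696356046], [0.0, 413.0780049545637, 191.49194502423686], [0.0, 0.0, 1.0]] [-0.03884937  0.          0.          0.          0.        ] [[0.978, -0.14, 0.154, 0.369], [-0.208, -0.684, 0.699, -0.813], [0.008, -0.716, -0.698, 0.867], [0.0, 0.0, 0.0, 1.0]]
top [[390.0898652323054, 0.0, 254.2853647260607], [0.0, 390.0898652323054, 185.79790409744444], [0.0, 0.0, 1.0]] [-0.05836099  0.          0.          0.          0.        ] [[-0.042, -0.975, 0.219, 0.287], [-0.999, 0.041, -0.009, -0.022], [-0.001, -0.219, -0.976, 1.222], [0.0, 0.0, 0.0, 1.0]]
{'K': array([[337.90717498,   0.        , 260.20552337],
       [  0.        , 337.90717498, 186.04886832],
       [  0.        ,   0.        ,   1.        ]]), 'dist': array([-0.03143999,  0.        ,  0.        ,  0.        ,  0.        ]), 'mount': array([[-7.98516934e-04, -9.51306553e-01, -3.08245364e-01,
         7.90591816e-02],
       [ 9.99999626e-01, -6.57486993e-04, -5.61387032e-04,
        -3.44558830e-04],
       [ 3.31383845e-04, -3.08245697e-01,  9.51306723e-01,
        -1.42954194e-01],
       [ 0.00000000e+00,  0.00000000e+00,  0.00000000e+00,
         1.00000000e+00]])}
{'time_s': 0.1, 'q': array([-1.38732841e+00,  1.81483218e-01,  1.60786762e+00, -3.62243961e-07,
        1.35383919e+00, -2.06299433e-01]), 'dq': array([-5.18477901e-04, -2.12123855e-03, -1.18607580e-03, -1.13422722e-03,
        1.51219071e-05, -1.68684665e-03]), 'joint_efforts': array([ 6.68867360e-04, -4.45878017e+01, -3.52236021e+01, -2.74971662e-04,
        4.18320749e-03, -6.30895101e-06]), 'eef_pos': array([ 0.21840975, -0.53137508,  0.23048452]), 'eef_rot': array([-7.98637793e-04,  9.81069882e-01,  1.93652391e-01,  8.94059458e-06]), 'wrist_force': array([0.08993543, 0.61725307, 0.85066664]), 'torque': array([ 0.00559119, -0.02679689, -0.00110695]), 'grasp_force': 0.0, 'opening': 0.9981349312230483} 0.0187
```

View pics/top0.png

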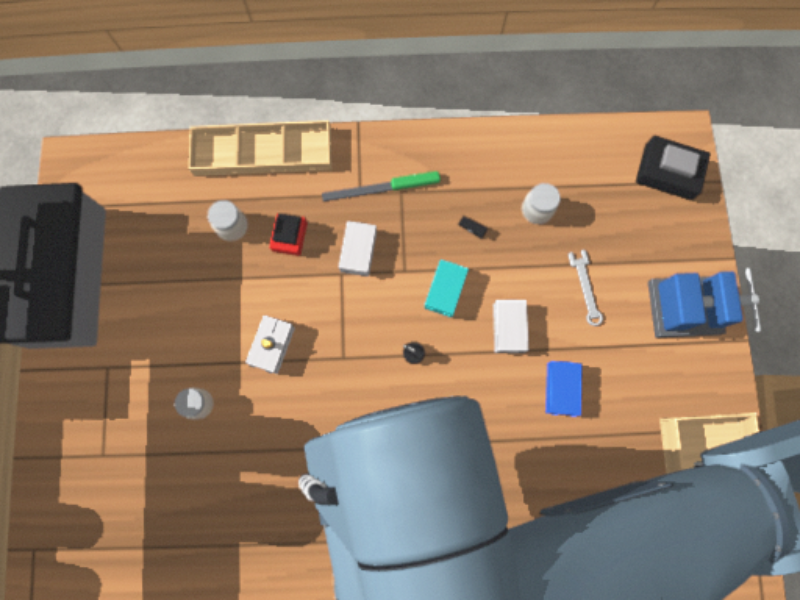

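View pics/side0.png

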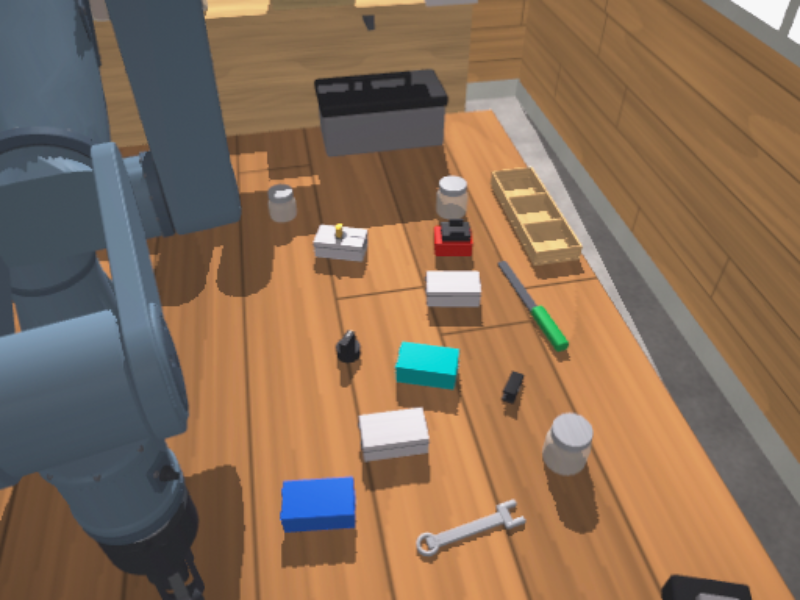

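The top picture shows two white plain tins, at (357,248) and (510,326) of 800x600. The spindle tin is at (270,345) and the knob at (413,352). The turquoise (446,288) and blue (564,388) tins are decoys. Next I'll work out which white tin is screwed down.

```bash
cat > h.py <<'E'
from bench import ctrl
import cv2,numpy as np
from scipy.spatial.transform import Rotation as R
def T_of(n,o=None):
    p=ctrl.camera_params(n)
    if n!="wrist": return p,p["cam_to_world"]
    o=o or ctrl.get_obs(); T=np.eye(4); q=o["eef_rot"]
    T[:3,:3]=R.from_quat([q[1],q[2],q[3],q[0]]).as_matrix(); T[:3,3]=o["eef_pos"]
    return p,T@p["mount"]
def cloud(d,p,T):
    h,w=d.shape; uv=np.stack(np.meshgrid(np.arange(w),np.arange(h)),-1).reshape(-1,1,2).astype(np.float64)
    n=cv2.undistortPoints(uv,p["K"],p["dist"]).reshape(h,w,2)
    P=np.dstack([n*d[...,None],d]); W=P@T[:3,:3].T+T[:3,3]; W[d==0]=np.nan
    return W
def rect(W,m):
    """plan-view min-area rectangle of masked points: centre, long-axis yaw(deg), sizes(mm)"""
    pts=W[m]; pts=pts[np.isfinite(pts[:,0])]
    (c,s,a)=cv2.minAreaRect((pts[:,:2]*1000).astype(np.float32))
    if s[0]<s[1]: a+=90; s=s[::-1]
    return np.round(c,1),round(((a+90)%180)-90,1),np.round(s,1),round(np.median(pts[:,2])*1000,1)
E
python3 - <<'E'
from h import *
D={n:np.load(f"pics/{n}0.npz") for n in("side","top")}
for n in D:
    W=cloud(D[n]["d"],*T_of(n))
    for t in("base_top","mid_center","top_center","spindle_top","knob_center","clip","jar_c"):
        try:
            for r in ctrl.outline_of(n,t)[:4]:
                m=r["region"]; 
                mz=W[...,2]; ztop=np.nanpercentile(mz[m],90)
                mm=m&(abs(mz-ztop)<.006)
                print(n,t,round(r["score"],2),np.round(r["position"]),m.sum(),*rect(W,mm))
        except Exception as e: print(n,t,e)
im=D["side"]["im"][...,::-1]
a=cv2.resize(im[250:305,220:285],(390,330),interpolation=cv2.INTER_CUBIC);b=cv2.resize(im[160:215,260:325],(390,330),interpolation=cv2.INTER_CUBIC)
im=D["top"]["im"][...,::-1]
c=cv2.resize(im[180:235,305:347],(252,330)[::1],interpolation=cv2.INTER_CUBIC);d=cv2.resize(im[132:187,207:249],(252,330),interpolation=cv2.INTER_CUBIC)
e=np.hstack([a,b]);f=np.hstack([c,d]);f=cv2.copyMakeBorder(f,0,0,0,780-504,0)
cv2.imwrite("pics/crop1.png",cv2.resize(np.vstack([e,f]),(700,592)))
E
```

```text
side base_top 0.7 [290. 182.] 751 [648.6  45. ] -10.7 [96.6 66.6] 40.6
side base_top 0.56 [180. 130.] 388 [350.5 370.8] 86.0 [53.6 49.7] 65.7
side base_top 0.16 [216. 148.] 32 [456.8 222.9] -77.2 [13.4 11. ] 63.4
side mid_center 0.91 [272. 232.] 982 [ 558.2 -129.2] -21.9 [98.8 63.1] 40.5
side mid_center 0.81 [202. 324.] 1497 [ 348.5 -348.7] -8.9 [101.6  61.3] 40.7
side mid_center 0.77 [254. 281.] 1247 [ 475.  -253.8] -3.6 [100.8  62.3] 40.2
side mid_center 0.36 [362. 285.] 988 [ 724.2 -336.5] 55.0 [60.3 57.7] 74.9
side top_center 0.66 [216. 155.] 715 [460.7 224.7] -20.6 [101.2  66.1] 40.9
side spindle_top 0.52 [291. 153.] 513 [690.9 187.1] -13.7 [54.4 49.5] 51.0
side spindle_top 0.47 [216. 148.] 41 [456.3 225.1] 71.1 [20.9 11.2] 63.9
side knob_center 0.67 [223. 225.] 229 [431.1 -62.4] 53.8 [34.5 14.3] 44.6
side clip 0.73 [325. 243.] 185 [ 685.7 -197.8] 52.7 [51.6 21.6] 21.8
side jar_c 0.91 [362. 283.] 959 [ 724.7 -336. ] -12.7 [59.7 58.6] 74.9
side jar_c 0.84 [180. 129.] 387 [350.5 370.8] 86.0 [53.6 49.7] 65.7
side jar_c 0.65 [289. 124.] 501 [714.7 312.1] 75.3 [61.6 54. ] 75.6
side j
[... 156 characters left out ...]
60. 247.] 803 [ 346.9 -347.8] -7.3 [100.4  60.9] 40.8
top mid_center 0.69 [325. 210.] 715 [ 474.8 -255. ] -2.0 [97.6 60.7] 40.8
top mid_center 0.65 [284. 183.] 675 [ 558.  -130.5] -21.6 [99.8 59.8] 40.6
top mid_center 0.43 [171. 220.] 728 [457.9 223.9] -21.1 [99.5 61.4] 40.7
top top_center 0.67 [174. 220.] 769 [458.4 223.8] -20.7 [100.8  61.3] 40.7
top knob_center 0.66 [263. 224.] 146 [430.5 -61.1] 58.5 [35.4 14.1] 44.2
top knob_center 0.17 [183. 146.] 546 [690.9 187. ] -13.6 [61.7 47.6] 50.8
top jar_c 0.96 [348. 128.] 450 [ 722.9 -333.9] 83.4 [58.  57.4] 75.3
top jar_c 0.81 [144. 140.] 410 [711.9 310.9] 81.8 [56.  55.1] 74.9
top jar_c 0.68 [126. 255.] 436 [347.3 370.6] 88.7 [52.1 49.7] 65.0
```

View pics/crop1.png

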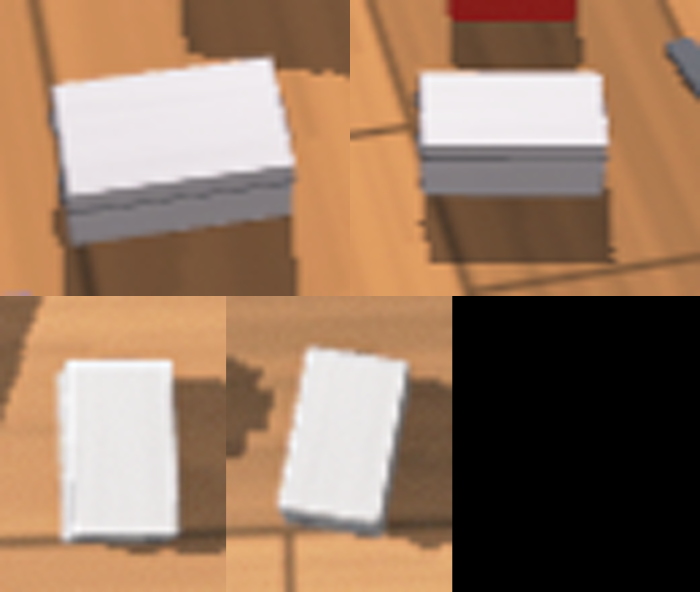

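The networks agree across both cameras. The white tin at (357,248) is the screwed-down one (`base_top` 0.70 and 0.92). The white one at (510,326) is the loose plain tin (`mid_center`), since its rivals at (446,288) and (564,388) are turquoise and blue. The crop confirms both are plain white. I'll view the base with the wrist camera first, then go to the plain tin.

```bash
cat >> h.py <<'E'
def pose():
    o=ctrl.get_obs(); q=o["eef_rot"]; M=R.from_quat([q[1],q[2],q[3],q[0]]); return o,o["eef_pos"],M
def down(yaw): return R.from_euler("z",yaw,degrees=True)*R.from_euler("x",180,degrees=True)
def yaw_of(M): x=M.as_matrix()[:,0]; return np.degrees(np.arctan2(x[1],x[0]))
def plan(x,y,z,yaw,n,p=None,M=None):
    """rows (mm, deg) from the present pose to (x,y,z mm, yaw deg), tool down, in n rows"""
    if p is None: o,p,M=pose(); p=p*1000
    g=np.array([x,y,z],float); G=down(yaw)
    for i in range(n):
        d=np.round(M.inv().apply((g-p)/(n-i)),1); r=np.round((M.inv()*G).as_rotvec(degrees=True)/(n-i),2)
        print(d.tolist(),r.tolist())
        p=p+M.apply(d); M=M*R.from_rotvec(r,degrees=True)
    return p,M
def lid(z0=.041,roi=None,tol=.006,show=None,near=None,target=None):
    """wrist view: rect of the white lid at height z0 nearest to (near)"""
    o,p,M=pose(); im,d=ctrl.camera("wrist"); W=cloud(d,*T_of("wrist",o))
    m=(abs(W[...,2]-z0)<tol)
    if near is not None: m&=np.hypot(W[...,0]-near[0]/1000,W[...,1]-near[1]/1000)<.085
    m=cv2.morphologyEx(m.astype(np.uint8),cv2.MORPH_OPEN,np.ones((3,3)))
    k,l,s,_=cv2.connectedComponentsWithStats(m); j=1+np.argmax(s[1:,4]); m=l==j
    if show: cv2.imwrite(show,im[...,::-1])
    c,a,s,z=rect(W,m); print("lid",c,a,s,z,"tool",np.round(p*1000,1),round(yaw_of(M),1))
    return W,m,im
E
python3 - <<'E'
from h import *
p,M=plan(649,45,170,-12,15)
print(); plan(475,-255,160,-3,10,p,M)
E
```

```text
[41.2, -24.7, 4.1] [0.0, -0.0, 2.29]
[40.1, -26.3, 4.1] [0.0, -0.0, 2.29]
[39.1, -27.9, 4.1] [0.0, -0.0, 2.29]
[37.9, -29.4, 4.1] [0.0, -0.0, 2.29]
[36.7, -30.9, 4.1] [0.0, -0.0, 2.29]
[35.4, -32.3, 4.1] [0.0, -0.0, 2.29]
[34.1, -33.7, 4.1] [0.0, -0.0, 2.29]
[32.8, -35.1, 4.1] [0.0, -0.0, 2.29]
[31.3, -36.4, 4.1] [0.0, -0.0, 2.29]
[29.8, -37.6, 4.1] [0.0, -0.0, 2.29]
[28.3, -38.7, 4.1] [0.0, -0.0, 2.29]
[26.8, -39.8, 4.0] [0.0, -0.0, 2.29]
[25.1, -40.9, 4.1] [0.0, -0.0, 2.28]
[23.5, -41.9, 4.0] [0.0, -0.0, 2.29]
[21.8, -42.8, 4.1] [0.0, -0.0, 2.28]

[-10.8, 33.0, 1.0] [0.0, -0.0, -0.9]
[-11.3, 32.8, 1.0] [0.0, -0.0, -0.9]
[-11.8, 32.6, 1.0] [0.0, -0.0, -0.9]
[-12.3, 32.4, 1.0] [0.0, -0.0, -0.9]
[-12.8, 32.2, 1.0] [0.0, -0.0, -0.9]
[-13.3, 32.0, 1.0] [0.0, -0.0, -0.9]
[-13.9, 31.8, 1.0] [0.0, -0.0, -0.9]
[-14.3, 31.6, 1.0] [0.0, -0.0, -0.9]
[-14.8, 31.4, 1.0] [0.0, -0.0, -0.9]
[-15.4, 31.1, 1.0] [0.0, -0.0, -0.9]
```

apply_moves(moves=[{"jaw":1,"offset":[41,-25,4],"rot":[0,0,2.3]},{"jaw":1,"offset":[40,-26,4],"rot":[0,0,2.3]},{"jaw":1,"offset":[39,-28,4],"rot":[0,0,2.3]},{"jaw":1,"offset":[38,-29,4],"rot":[0,0,2.3]},{"jaw":1,"offset":[37,-31,4],"rot":[0,0,2.3]}])

```text
time_s: 1.42
eef_pos: [0.3629, -0.3386, 0.2114]
eef_rot: [0.0, 0.996, 0.094, 0.0]
wrist_force: [0.2, 0.2, 0.1]
opening: 1.001
grasp_force: 0.0
```

apply_moves(moves=[{"jaw":1,"offset":[35,-32,4],"rot":[0,0,2.3]},{"jaw":1,"offset":[34,-34,4],"rot":[0,0,2.3]},{"jaw":1,"offset":[33,-35,4],"rot":[0,0,2.3]},{"jaw":1,"offset":[31,-36,4],"rot":[0,0,2.3]},{"jaw":1,"offset":[30,-38,4],"rot":[0,0,2.3]}])

```text
time_s: 2.05
eef_pos: [0.5064, -0.1466, 0.1914]
eef_rot: [0.0, 1.0, -0.007, 0.0]
wrist_force: [-0.3, -1.2, 0.9]
opening: 0.999
grasp_force: 0.0
```

apply_moves(moves=[{"jaw":1,"offset":[28,-39,4],"rot":[0,0,2.3]},{"jaw":1,"offset":[27,-40,4],"rot":[0,0,2.3]},{"jaw":1,"offset":[25,-41,4],"rot":[0,0,2.3]},{"jaw":1,"offset":[24,-42,4],"rot":[0,0,2.3]},{"jaw":1,"offset":[22,-43,4],"rot":[0,0,2.3]}])

```text
time_s: 2.68
eef_pos: [0.6509, 0.0463, 0.1712]
eef_rot: [0.0, 0.994, -0.107, 0.0]
wrist_force: [-0.1, -0.9, 0.8]
opening: 1.002
grasp_force: 0.0
```

Run:
```python
from h import *
lid(near=(649,45)); W,m,im=lid(near=(649,45),show="pics/w1.png")
```

```text
lid [648.7  46.7] -11.7 [101.3  60.2] 40.5 tool [650.9  46.3 171.2] -12.2
lid [648.4  46.7] -11.8 [101.4  60.2] 40.5 tool [652.9  51.1 170.6] -12.2
```

View pics/w1.png

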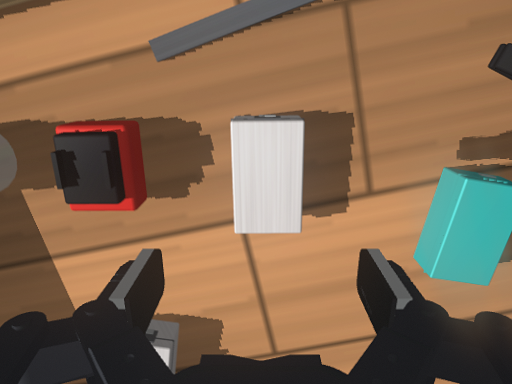

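The wrist view shows the base tin's lid at (267,175), with its clasp at the far (+x) end. That puts it at (648.5, 46.7) mm, yaw -11.75°. Next is the plain tin.

Run:
```python
from h import *
o,p,M=pose();print(p*1000,yaw_of(M))
plan(475,-255,160,-3,9)
```

```text
[651.45218504  48.93108315 170.46799057] -11.989387076560462
[-12.2, 37.1, 1.1] [-0.01, -0.0, -1.0]
[-12.8, 36.9, 1.1] [-0.01, -0.0, -1.0]
[-13.4, 36.7, 1.1] [-0.01, -0.0, -1.0]
[-14.1, 36.4, 1.1] [-0.01, -0.0, -1.0]
[-14.7, 36.2, 1.2] [-0.01, -0.0, -1.0]
[-15.4, 35.9, 1.1] [-0.01, -0.0, -1.0]
[-16.0, 35.6, 1.2] [-0.01, -0.0, -1.0]
[-16.6, 35.3, 1.2] [-0.0, -0.0, -0.99]
[-17.2, 35.1, 1.1] [-0.01, -0.01, -1.0]
```

apply_moves(moves=[{"jaw":1,"offset":[-12,37,1],"rot":[0,0,-1]},{"jaw":1,"offset":[-13,37,1],"rot":[0,0,-1]},{"jaw":1,"offset":[-13,37,1],"rot":[0,0,-1]},{"jaw":1,"offset":[-14,36,1],"rot":[0,0,-1]},{"jaw":1,"offset":[-15,36,1],"rot":[0,0,-1]}])

```text
time_s: 3.4
eef_pos: [0.5507, -0.1248, 0.1664]
eef_rot: [0.0, 0.998, -0.062, 0.0]
wrist_force: [-0.1, -0.5, -0.3]
opening: 1.001
grasp_force: 0.0
```

apply_moves(moves=[{"jaw":1,"offset":[-15,36,1],"rot":[0,0,-1]},{"jaw":1,"offset":[-16,36,2],"rot":[0,0,-1]},{"jaw":1,"offset":[-17,35,1],"rot":[0,0,-1]},{"jaw":1,"offset":[-17,35,1],"rot":[0,0,-1]},{"jaw":1,"offset":[0,0,0],"rot":[0,0,0]}])

```text
time_s: 4.03
eef_pos: [0.4715, -0.2606, 0.1614]
eef_rot: [0.0, 1.0, -0.03, -0.0]
wrist_force: [-0.6, 0.4, 0.8]
opening: 1.002
grasp_force: 0.0
```

Run:
```python
from h import *
lid(near=(475,-255)); W,m,im=lid(near=(475,-255))
o,p,M=pose();print(p*1000,yaw_of(M))
r=ctrl.outline_of("wrist","mid_center"); print([(x["score"],x["position"]) for x in r[:3]])
r=ctrl.outline_of("wrist","base_top"); print([(x["score"],x["position"]) for x in r[:3]])
```

```text
lid [ 473.9 -252.6] -2.6 [101.8  60.2] 40.5 tool [ 471.5 -260.6  161.4] -3.4
lid [ 474.  -252.7] -2.6 [101.2  60.2] 40.5 tool [ 472.2 -259.4  161.4] -3.3
[ 472.66216272 -258.498544    161.3510183 ] -3.25429338035581
[(0.89, [89.6, 76.5]), (0.73, [343.8, 288.2])]
[]
```

Run:
```python
from h import *
plan(474,-252.7,161.3,-2.6,1)
```

```text
[0.6, -5.0, -0.0] [-0.02, -0.0, -0.54]
```

apply_moves(moves=[{"jaw":1,"offset":[0,-3,30],"rot":[0,0,-0.5]},{"jaw":1,"offset":[0,0,30],"rot":[0,0,0]},{"jaw":1,"offset":[0,0,20],"rot":[0,0,0]},{"jaw":1,"offset":[0,0,0],"rot":[0,0,0]},{"jaw":1,"offset":[0,0,0],"rot":[0,0,0]}])

```text
time_s: 4.85
eef_pos: [0.4739, -0.2552, 0.0822]
eef_rot: [0.0, 1.0, -0.023, 0.0]
wrist_force: [0.6, 0.4, -0.5]
opening: 1.001
grasp_force: 0.0
```

Run:
```python
from h import *
lid(near=(475,-255));lid(near=(475,-255));plan(474,-252.7,5,-2.6,4)
```

```text
lid [ 474.5 -252.7] -2.6 [100.4  60.3] 40.4 tool [ 473.9 -255.2   82.2] -2.6
lid [ 474.4 -252.7] -2.6 [100.7  60.2] 40.4 tool [ 474.  -255.5   82.5] -2.6
[-0.1, -0.8, 19.4] [0.02, -0.02, -0.01]
[-0.1, -0.8, 19.4] [0.02, -0.03, -0.01]
[-0.0, -0.7, 19.4] [0.02, -0.02, -0.01]
[-0.0, -0.7, 19.4] [0.02, -0.03, -0.0]
```

apply_moves(moves=[{"jaw":1,"offset":[0,-3,20],"rot":[0,0,0]},{"jaw":1,"offset":[0.5,0,25],"rot":[0,0,0]},{"jaw":1,"offset":[0,0,22],"rot":[0,0,0]},{"jaw":1,"offset":[0,0,10],"rot":[0,0,0]},{"jaw":1,"offset":[0,0,0],"rot":[0,0,0]}])

```text
time_s: 5.58
eef_pos: [0.4738, -0.2524, 0.0044]
eef_rot: [-0.0, 1.0, -0.023, -0.0]
wrist_force: [-0.3, 0.5, -0.4]
opening: 0.997
grasp_force: 0.0
```

apply_moves(moves=[{"jaw":0,"offset":[0,0,0],"rot":[0,0,0]},{"jaw":0,"offset":[0,0,0],"rot":[0,0,0]},{"jaw":0,"offset":[0,0,0],"rot":[0,0,0]},{"jaw":0,"offset":[0,0,0],"rot":[0,0,0]},{"jaw":0,"offset":[0,0,0],"rot":[0,0,0]}])

```text
time_s: 6.2
eef_pos: [0.4746, -0.2531, 0.0056]
eef_rot: [0.001, 1.0, -0.023, 0.001]
wrist_force: [-1.2, 0.8, 5.6]
opening: 0.693
grasp_force: 66.8
```

apply_moves(moves=[{"jaw":0,"offset":[0,0,0],"rot":[0,0,0]},{"jaw":0,"offset":[0,0,0],"rot":[0,0,0]},{"jaw":0,"offset":[0,0,-20],"rot":[0,0,0]},{"jaw":0,"offset":[0,0,0],"rot":[0,0,0]},{"jaw":0,"offset":[0,0,0],"rot":[0,0,0]}])

```text
time_s: 6.82
eef_pos: [0.4732, -0.252, 0.0236]
eef_rot: [-0.0, 1.0, -0.023, -0.0]
wrist_force: [0.5, 0.2, -4.7]
opening: 0.696
grasp_force: 66.8
```

Run:
```python
from h import *
W,m,im=lid(z0=.06,near=(475,-255),tol=.012); o,p,M=pose()
for _ in range(1): 
    q=M.inv().apply((W[m]-p))*1000; pl=np.linalg.lstsq(np.c_[q[:,:2],np.ones(len(q))],q[:,2],rcond=None)[0]; print("tilt mrad",pl)
plan(648.5,46.7,150,-11.75,12)
```

```text
lid [ 481.9 -251.8] 87.1 [86.7 84.9] 58.3 tool [ 473.2 -252.    23.6] -2.7
tilt mrad [ 2.07411091e-02  7.58727434e-04 -3.52381462e+01]
[13.4, -25.5, -10.5] [-0.0, 0.01, 0.76]
[13.1, -25.7, -10.5] [-0.0, 0.01, 0.76]
[12.8, -25.9, -10.5] [-0.01, 0.01, 0.76]
[12.4, -26.1, -10.6] [-0.0, 0.01, 0.76]
[12.1, -26.2, -10.5] [-0.01, 0.0, 0.76]
[11.7, -26.4, -10.6] [-0.0, 0.01, 0.75]
[11.4, -26.5, -10.5] [-0.01, 0.0, 0.76]
[11.0, -26.7, -10.6] [-0.0, 0.01, 0.75]
[10.7, -26.8, -10.6] [-0.01, 0.0, 0.76]
[10.3, -26.9, -10.5] [-0.0, 0.01, 0.75]
[9.9, -27.1, -10.6] [-0.01, 0.0, 0.76]
[9.6, -27.2, -10.5] [-0.0, 0.01, 0.75]
```

apply_moves(moves=[{"jaw":0,"offset":[0,0,-40],"rot":[0,0,0]},{"jaw":0,"offset":[0,0,-45],"rot":[0,0,0]},{"jaw":0,"offset":[0,0,-40],"rot":[0,0,0]},{"jaw":0,"offset":[16,-32,0],"rot":[0,0,0.9]},{"jaw":0,"offset":[16,-32,0],"rot":[0,0,0.9]}])

```text
time_s: 7.5
eef_pos: [0.5092, -0.1897, 0.1491]
eef_rot: [-0.0, 0.999, -0.04, -0.0]
wrist_force: [0.2, 0.1, -5.2]
opening: 0.69
grasp_force: 68.1
```

apply_moves(moves=[{"jaw":0,"offset":[15,-32,0],"rot":[0,0,0.9]},{"jaw":0,"offset":[15,-32,0],"rot":[0,0,0.9]},{"jaw":0,"offset":[14,-32,0],"rot":[0,0,0.9]},{"jaw":0,"offset":[14,-32,0],"rot":[0,0,0.9]},{"jaw":0,"offset":[13,-32,0],"rot":[0,0,0.9]}])

```text
time_s: 8.12
eef_pos: [0.5969, -0.0376, 0.1479]
eef_rot: [-0.0, 0.997, -0.078, -0.001]
wrist_force: [0.1, -1.1, -3.9]
opening: 0.692
grasp_force: 68.2
```

apply_moves(moves=[{"jaw":0,"offset":[13,-32,0],"rot":[0,0,0.9]},{"jaw":0,"offset":[12,-32,0],"rot":[0,0,0.9]},{"jaw":0,"offset":[10,-31,0],"rot":[0,0,0.9]},{"jaw":0,"offset":[0,0,0],"rot":[0,0,0]},{"jaw":0,"offset":[0,0,0],"rot":[0,0,0]}])

```text
time_s: 8.75
eef_pos: [0.647, 0.0486, 0.1479]
eef_rot: [0.0, 0.995, -0.101, -0.001]
wrist_force: [-0.7, -0.1, -4.5]
opening: 0.692
grasp_force: 68.1
```

```bash
cat >> h.py <<'E'
def held(zt=-35,tol=8):
    o,p,M=pose(); im,d=ctrl.camera("wrist"); W=cloud(d,*T_of("wrist",o)); q=M.inv().apply((W.reshape(-1,3)-p))*1000; q=q.reshape(W.shape)
    m=(abs(q[...,2]-zt)<tol)&(abs(q[...,1])<27)&(abs(q[...,0])<65)
    a=q[m]; print("held x",np.percentile(a[:,0],[0.5,99.5]).round(1),"z",np.median(a[:,2]).round(1))
    mm=(abs(q[...,2]-zt)<tol)&(abs(q[...,1])<40)&(q[...,0]>25)&(q[...,0]<65); b=q[mm]
    print(" far-end y range",np.percentile(b[:,1],[0.5,99.5]).round(1)); e=[b[abs(b[:,1]-y)<2,0].max() for y in(-25,-15,15,25)]; print(" far edge x at y",np.round(e,1))
    pl=np.linalg.lstsq(np.c_[a[:,:2],np.ones(len(a))],a[:,2],rcond=None)[0]; print(" tilt mrad",(pl[:2]*1000).round(1))
    return im
E
python3 - <<'E'
from h import *
im=held(); cv2.imwrite("pics/w2.png",im[...,::-1])
o,p,M=pose(); print(p*1000); plan(648.5,46.7,147,-11.75,2)
E
```

```text
held x [-29.3  50.3] z -34.6
 far-end y range [-29.6  29. ]
 far edge x at y [49.3 49.4 49.4 49.5]
 tilt mrad [12.5  1.2]
[647.08747886  48.16763685 148.21305617]
[0.8, 0.6, 0.6] [0.02, 0.06, 0.03]
[0.9, 0.6, 0.6] [0.01, 0.05, 0.04]
```

View pics/w2.png

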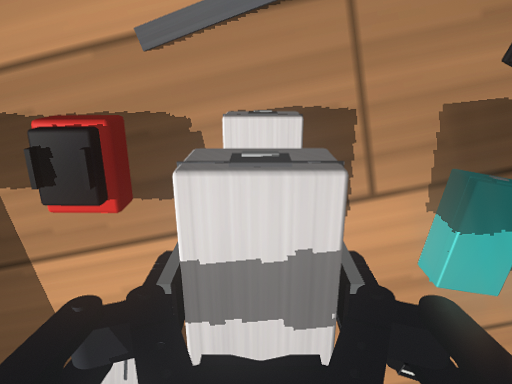

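The held tin is level and sits above the base with both clasps facing away; the base's far end shows behind it at (262,115). Descending to about 10 mm above the base lid.

apply_moves(moves=[{"jaw":0,"offset":[1.6,1.2,30],"rot":[0,0,0.1]},{"jaw":0,"offset":[0,0,30],"rot":[0,0,0]},{"jaw":0,"offset":[0,0,25],"rot":[0,0,0]},{"jaw":0,"offset":[0,0,7],"rot":[0,0,0]},{"jaw":0,"offset":[0,0,0],"rot":[0,0,0]}])

```text
time_s: 9.43
eef_pos: [0.6491, 0.0466, 0.0573]
eef_rot: [0.0, 0.995, -0.103, -0.0]
wrist_force: [0.3, 0.4, -5.0]
opening: 0.691
grasp_force: 67.9
```

Run:
```python
from h import *
im=held(); held()
o,p,M=pose(); print(p*1000); plan(648.6,46.7,46,-11.75,1)
```

```text
held x [-29.4  50.3] z -34.6
 far-end y range [-29.7  28.9]
 far edge x at y [49.3 49.3 49.4 49.4]
 tilt mrad [12.6  0.9]
held x [-29.4  50.3] z -34.6
 far-end y range [-29.7  28.9]
 far edge x at y [49.2 49.3 49.3 49.3]
 tilt mrad [12.4  1.7]
[650.23883566  46.80322821  58.74655035]
[-1.6, 0.4, 12.7] [-0.01, -0.13, -0.04]
```

apply_moves(moves=[{"jaw":0,"offset":[-0.6,0,6],"rot":[0,0,0]},{"jaw":0,"offset":[0,0,0],"rot":[0,0,0]},{"jaw":0,"offset":[0,0,0],"rot":[0,0,0]},{"jaw":0,"offset":[0,0,0],"rot":[0,0,0]},{"jaw":0,"offset":[0,0,0],"rot":[0,0,0]}])

```text
time_s: 10.15
eef_pos: [0.6488, 0.0474, 0.0514]
eef_rot: [0.0, 0.995, -0.102, 0.0]
wrist_force: [0.8, -0.3, -4.4]
opening: 0.692
grasp_force: 68.0
```

Run:
```python
from h import *
for _ in range(4):
    o,p,M=pose(); print((p*1000).round(1),yaw_of(M).round(2),o["dq"].round(3)[:3]); ctrl.camera("top")
```

```text
[648.8  47.4  51.4] -11.77 [-0.     0.     0.001]
[648.7  47.4  51.4] -11.77 [-0.001  0.002  0.   ]
[648.7  47.4  51.3] -11.77 [0.001 0.    0.001]
[648.7  47.4  51.3] -11.76 [ 0.    -0.001  0.002]
```

apply_moves(moves=[{"jaw":0,"offset":[0,0.8,2],"rot":[0,0,0]},{"jaw":0,"offset":[0,0,2],"rot":[0,0,0]},{"jaw":0,"offset":[0,0,1],"rot":[0,0,0]},{"jaw":0,"offset":[0,0,0],"rot":[0,0,0]},{"jaw":0,"offset":[0,0,0],"rot":[0,0,0]}])

```text
time_s: 10.98
eef_pos: [0.6486, 0.0466, 0.0464]
eef_rot: [0.0, 0.995, -0.103, 0.0]
wrist_force: [-0.2, 0.1, -4.5]
opening: 0.696
grasp_force: 68.0
```

apply_moves(moves=[{"jaw":0,"offset":[0,0,0.5],"rot":[0,0,0]},{"jaw":0,"offset":[0,0,0.5],"rot":[0,0,0]},{"jaw":0,"offset":[0,0,0.3],"rot":[0,0,0]},{"jaw":0,"offset":[0,0,0],"rot":[0,0,0]},{"jaw":0,"offset":[0,0,0],"rot":[0,0,0]}])

```text
time_s: 11.6
eef_pos: [0.6486, 0.0466, 0.0457]
eef_rot: [0.0, 0.995, -0.102, 0.0]
wrist_force: [-4.8, 0.1, 6.3]
opening: 0.69
grasp_force: 69.4
```

apply_moves(moves=[{"jaw":0.72,"offset":[0,0,0],"rot":[0,0,0]},{"jaw":0.8,"offset":[0,0,0],"rot":[0,0,0]},{"jaw":1,"offset":[0,0,0],"rot":[0,0,0]},{"jaw":1,"offset":[0,0,0],"rot":[0,0,0]},{"jaw":1,"offset":[0,0,0],"rot":[0,0,0]}])

```text
time_s: 12.22
eef_pos: [0.6485, 0.0466, 0.045]
eef_rot: [-0.0, 0.995, -0.103, 0.0]
wrist_force: [0.3, 0.4, 0.1]
opening: 0.999
grasp_force: 0.0
```

apply_moves(moves=[{"jaw":1,"offset":[0,0,-30],"rot":[0,0,0]},{"jaw":1,"offset":[0,0,-45],"rot":[0,0,0]},{"jaw":1,"offset":[0,0,-45],"rot":[0,0,0]},{"jaw":1,"offset":[0,0,0],"rot":[0,0,0]},{"jaw":1,"offset":[0,0,0],"rot":[0,0,0]}])

```text
time_s: 12.85
eef_pos: [0.6482, 0.0466, 0.1646]
eef_rot: [0.0, 0.995, -0.102, -0.0]
wrist_force: [-0.9, 0.1, -1.5]
opening: 1.001
grasp_force: 0.0
```

Run:
```python
from h import *
lid(z0=.0805,near=(649,47)); W,m,im=lid(z0=.0805,near=(649,47)); cv2.imwrite("pics/w3.png",im[...,::-1])
plan(458,224,185,-20.7,7)
```

```text
lid [648.7  46.9] -11.6 [100.9  60.3] 80.4 tool [648.2  46.6 164.6] -11.8
lid [648.8  46.9] -11.5 [100.9  60.3] 80.4 tool [647.6  46.7 163.6] -11.8
[-31.7, -19.3, -3.0] [0.0, 0.02, 1.28]
[-32.1, -18.6, -3.0] [0.0, 0.02, 1.28]
[-32.5, -17.8, -3.1] [0.01, 0.03, 1.28]
[-32.9, -17.1, -3.1] [0.0, 0.02, 1.27]
[-33.2, -16.4, -3.1] [0.01, 0.03, 1.28]
[-33.6, -15.6, -3.1] [0.0, 0.02, 1.27]
[-33.9, -14.9, -3.0] [0.01, 0.03, 1.28]
```

View pics/w3.png

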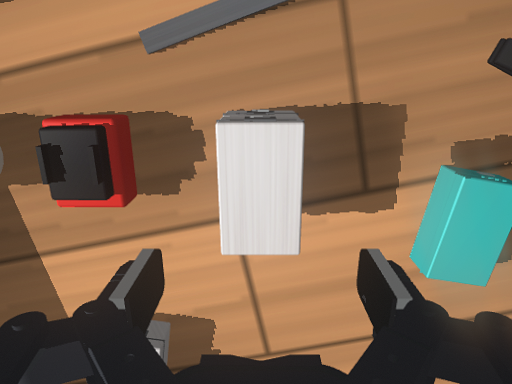

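The plain tin sits flush on the base at (260,185): (648.8, 46.9) against the base's (648.5, 46.7), with 0.2° difference. Now the spindle tin.

apply_moves(moves=[{"jaw":1,"offset":[-32,-19,-3],"rot":[0,0,1.3]},{"jaw":1,"offset":[-32,-19,-3],"rot":[0,0,1.3]},{"jaw":1,"offset":[-33,-18,-3],"rot":[0,0,1.3]},{"jaw":1,"offset":[-33,-17,-3],"rot":[0,0,1.3]},{"jaw":1,"offset":[-33,-16,-3],"rot":[0,0,1.3]}])

```text
time_s: 13.58
eef_pos: [0.5107, 0.174, 0.1784]
eef_rot: [0.0, 0.987, -0.159, -0.001]
wrist_force: [-0.3, 0.3, 0.2]
opening: 0.998
grasp_force: 0.0
```

apply_moves(moves=[{"jaw":1,"offset":[-34,-16,-3],"rot":[0,0,1.3]},{"jaw":1,"offset":[-34,-15,-3],"rot":[0,0,1.3]},{"jaw":1,"offset":[0,0,0],"rot":[0,0,0]},{"jaw":1,"offset":[0,0,0],"rot":[0,0,0]},{"jaw":1,"offset":[0,0,0],"rot":[0,0,0]}])

```text
time_s: 14.2
eef_pos: [0.4588, 0.224, 0.1855]
eef_rot: [0.0, 0.983, -0.182, -0.0]
wrist_force: [0.2, -0.0, 0.0]
opening: 1.001
grasp_force: 0.0
```

Run:
```python
from h import *
lid(near=(458,224)); W,m,im=lid(near=(458,224)); cv2.imwrite("pics/w4.png",im[...,::-1])
mm=(abs(W[...,2]-.064)<.004)&(np.hypot(W[...,0]-.458,W[...,1]-.224)<.03); print("spindle",np.nanmean(W[mm],0)*1000,mm.sum())
o,p,M=pose();print(p*1000,yaw_of(M))
```

```text
lid [458.3 225.8] -20.9 [100.7  60.1] 40.5 tool [458.8 224.  185.5] -20.9
lid [458.5 225.7] -21.0 [100.8  60.2] 40.5 tool [458.9 223.9 185.6] -20.9
spindle [455.34914403 227.02114924  63.91225115] 291
[458.83291249 223.97650797 185.66131539] -20.93509217560724
```

View pics/w4.png

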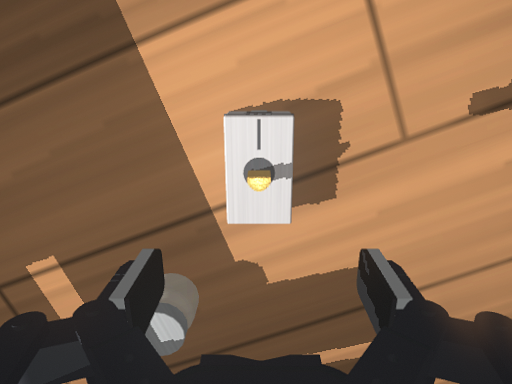

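The spindle tin is at (259,168), with the dark line, flat and clasp all on the far (+x) side. Grasping it across its width.

apply_moves(moves=[{"jaw":1,"offset":[-1,-1.5,45],"rot":[0,0,0]},{"jaw":1,"offset":[0,0,45],"rot":[0,0,0]},{"jaw":1,"offset":[0,0,45],"rot":[0,0,0]},{"jaw":1,"offset":[0,0,30],"rot":[0,0,0]},{"jaw":1,"offset":[0,0,14],"rot":[0,0,0]}])

```text
time_s: 14.92
eef_pos: [0.457, 0.2257, 0.0051]
eef_rot: [0.001, 0.983, -0.181, -0.001]
wrist_force: [-0.5, -0.2, 0.0]
opening: 1.003
grasp_force: 0.0
```

apply_moves(moves=[{"jaw":1,"offset":[0,0,0],"rot":[0,0,0]},{"jaw":1,"offset":[0,0,0],"rot":[0,0,0]},{"jaw":0,"offset":[0,0,0],"rot":[0,0,0]},{"jaw":0,"offset":[0,0,0],"rot":[0,0,0]},{"jaw":0,"offset":[0,0,0],"rot":[0,0,0]}])

```text
time_s: 15.55
eef_pos: [0.4589, 0.2266, 0.0084]
eef_rot: [-0.0, 0.983, -0.181, 0.001]
wrist_force: [-0.8, -0.6, 6.9]
opening: 0.692
grasp_force: 66.3
```

apply_moves(moves=[{"jaw":0,"offset":[0,0,0],"rot":[0,0,0]},{"jaw":0,"offset":[0,0,0],"rot":[0,0,0]},{"jaw":0,"offset":[0,0,0],"rot":[0,0,0]},{"jaw":0,"offset":[0,0,0],"rot":[0,0,0]},{"jaw":0,"offset":[0,0,0],"rot":[0,0,0]}])

```text
time_s: 16.18
eef_pos: [0.4589, 0.2266, 0.0084]
eef_rot: [-0.0, 0.983, -0.181, 0.001]
wrist_force: [-1.6, -1.1, 6.2]
opening: 0.689
grasp_force: 66.4
```

apply_moves(moves=[{"jaw":0,"offset":[0,0,-20],"rot":[0,0,0]},{"jaw":0,"offset":[0,0,-50],"rot":[0,0,0]},{"jaw":0,"offset":[0,0,-50],"rot":[0,0,0]},{"jaw":0,"offset":[0,0,-50],"rot":[0,0,0]},{"jaw":0,"offset":[0,0,0],"rot":[0,0,0]}])

```text
time_s: 16.8
eef_pos: [0.4606, 0.2272, 0.1815]
eef_rot: [-0.002, 0.983, -0.181, 0.004]
wrist_force: [-0.3, -0.4, -4.9]
opening: 0.69
grasp_force: 67.7
```

Run:
```python
from h import *
held()
o,p,M=pose();print(p*1000,yaw_of(M)); plan(648.6,46.8,175,-11.65,8)
```

```text
held x [-31.1  49.3] z -32.0
 far-end y range [-29.7  29.1]
 far edge x at y [49.5 49.4 49.4 49.3]
 tilt mrad [15.6 -0.4]
[458.65627258 226.67527616 178.45685186] -20.856975036226675
[30.2, 12.6, 0.5] [-0.01, -0.02, -1.15]
[29.9, 13.2, 0.5] [-0.01, -0.02, -1.15]
[29.7, 13.7, 0.5] [-0.01, -0.02, -1.15]
[29.4, 14.3, 0.5] [-0.01, -0.02, -1.15]
[29.1, 14.9, 0.5] [-0.02, -0.03, -1.15]
[28.8, 15.5, 0.4] [-0.01, -0.02, -1.15]
[28.4, 16.1, 0.4] [-0.02, -0.03, -1.15]
[28.1, 16.7, 0.5] [-0.01, -0.02, -1.16]
```

apply_moves(moves=[{"jaw":0,"offset":[30,13,0],"rot":[0,0,-1.2]},{"jaw":0,"offset":[30,13,0],"rot":[0,0,-1.1]},{"jaw":0,"offset":[30,14,0],"rot":[0,0,-1.2]},{"jaw":0,"offset":[29,14,0],"rot":[0,0,-1.1]},{"jaw":0,"offset":[29,15,0],"rot":[0,0,-1.2]}])

```text
time_s: 17.48
eef_pos: [0.5749, 0.1131, 0.1735]
eef_rot: [0.0, 0.991, -0.131, -0.003]
wrist_force: [0.3, -1.1, -4.4]
opening: 0.691
grasp_force: 67.4
```

apply_moves(moves=[{"jaw":0,"offset":[29,15,0],"rot":[0,0,-1.1]},{"jaw":0,"offset":[28,16,0],"rot":[0,0,-1.2]},{"jaw":0,"offset":[28,17,0],"rot":[0,0,-1.1]},{"jaw":0,"offset":[0,0,30],"rot":[0,0,0]},{"jaw":0,"offset":[0,0,25],"rot":[0,0,0]}])

```text
time_s: 18.1
eef_pos: [0.6449, 0.0465, 0.1172]
eef_rot: [-0.0, 0.995, -0.102, -0.003]
wrist_force: [0.9, -0.8, -5.1]
opening: 0.69
grasp_force: 67.4
```

apply_moves(moves=[{"jaw":0,"offset":[0,0,20],"rot":[0,0,0]},{"jaw":0,"offset":[0,0,5],"rot":[0,0,0]},{"jaw":0,"offset":[0,0,0],"rot":[0,0,0]},{"jaw":0,"offset":[0,0,0],"rot":[0,0,0]},{"jaw":0,"offset":[0,0,0],"rot":[0,0,0]}])

```text
time_s: 18.73
eef_pos: [0.6481, 0.0468, 0.0983]
eef_rot: [0.0, 0.995, -0.102, 0.001]
wrist_force: [-0.2, 0.2, -4.6]
opening: 0.692
grasp_force: 67.2
```

Run:
```python
from h import *
held();held()
o,p,M=pose();print(p*1000,yaw_of(M)); plan(648.6,46.8,88.5,-11.65,1)
```

```text
held x [-30.9  49.2] z -32.0
 far-end y range [-29.6  29. ]
 far edge x at y [49.3 49.3 49.3 49.4]
 tilt mrad [15.5 -0.7]
held x [-31.   49.3] z -32.0
 far-end y range [-29.6  29.1]
 far edge x at y [49.3 49.4 49.3 49.4]
 tilt mrad [15.8  0.3]
[647.74319341  46.81470865  97.87318431] -11.660531263449972
[0.8, -0.2, 9.4] [-0.01, -0.08, -0.01]
```

apply_moves(moves=[{"jaw":0,"offset":[1,0,4],"rot":[0,0,0]},{"jaw":0,"offset":[0,0,2.5],"rot":[0,0,0]},{"jaw":0,"offset":[0,0,1.5],"rot":[0,0,0]},{"jaw":0,"offset":[0,0,0],"rot":[0,0,0]},{"jaw":0,"offset":[0,0,0],"rot":[0,0,0]}])

```text
time_s: 19.45
eef_pos: [0.6482, 0.0466, 0.089]
eef_rot: [0.0, 0.995, -0.102, -0.0]
wrist_force: [0.8, 0.2, -4.8]
opening: 0.688
grasp_force: 67.4
```

apply_moves(moves=[{"jaw":0,"offset":[0,0,0.5],"rot":[0,0,0]},{"jaw":0,"offset":[0,0,0.5],"rot":[0,0,0]},{"jaw":0,"offset":[0,0,0],"rot":[0,0,0]},{"jaw":0,"offset":[0,0,0],"rot":[0,0,0]},{"jaw":0,"offset":[0,0,0],"rot":[0,0,0]}])

```text
time_s: 20.08
eef_pos: [0.6484, 0.0466, 0.0884]
eef_rot: [0.0, 0.995, -0.102, 0.0]
wrist_force: [-3.9, 1.1, 3.0]
opening: 0.691
grasp_force: 68.1
```

Contact. Releasing and checking.

apply_moves(moves=[{"jaw":0.72,"offset":[0,0,0],"rot":[0,0,0]},{"jaw":0.8,"offset":[0,0,0],"rot":[0,0,0]},{"jaw":1,"offset":[0,0,0],"rot":[0,0,0]},{"jaw":1,"offset":[0,0,0],"rot":[0,0,0]},{"jaw":1,"offset":[0,0,0],"rot":[0,0,0]}])

```text
time_s: 20.7
eef_pos: [0.6483, 0.0466, 0.088]
eef_rot: [-0.0, 0.995, -0.102, 0.0]
wrist_force: [-0.3, -0.0, -0.0]
opening: 0.998
grasp_force: 0.0
```

apply_moves(moves=[{"jaw":1,"offset":[0,0,-30],"rot":[0,0,0]},{"jaw":1,"offset":[0,0,-45],"rot":[0,0,0]},{"jaw":1,"offset":[0,0,-45],"rot":[0,0,0]},{"jaw":1,"offset":[0,0,0],"rot":[0,0,0]},{"jaw":1,"offset":[0,0,0],"rot":[0,0,0]}])

```text
time_s: 21.32
eef_pos: [0.6479, 0.0467, 0.2076]
eef_rot: [0.0, 0.995, -0.102, -0.0]
wrist_force: [1.1, 0.6, -0.6]
opening: 0.999
grasp_force: 0.0
```

```bash
cat >> h.py <<'E'
def spindle(c,z=.1445,k="k"):
    W,m,im=lid(z0=.1205,near=c)
    mm=(abs(W[...,2]-z)<.004)&(np.hypot(W[...,0]-c[0]/1000,W[...,1]-c[1]/1000)<.03)
    print("spindle",rect(W,mm),np.nanmean(W[mm],0).round(4)*1000,mm.sum()); return im
E
python3 - <<'E'
from h import *
spindle((649,47)); spindle((649,47))
plan(431,-62,150,55,9)
E
```

```text
lid [648.3  46.9] -11.7 [100.5  60.2] 120.5 tool [647.9  46.7 207.6] -11.7
spindle (array([643.9,  47.6]), 79.5, array([19.2, 12.5]), np.float64(144.2)) [645.6  47.4 144. ] 449
lid [648.3  46.8] -11.7 [100.9  60.3] 120.4 tool [647.4  46.7 206.6] -11.7
spindle (array([644. ,  47.7]), 78.1, array([19.1, 12.7]), np.float64(144.1)) [645.4  47.4 144. ] 459
[-21.1, 16.7, 6.3] [-0.01, 0.02, -7.41]
[-23.0, 13.8, 6.3] [-0.01, 0.02, -7.41]
[-24.6, 10.7, 6.3] [-0.01, 0.02, -7.41]
[-25.8, 7.5, 6.3] [-0.01, 0.02, -7.41]
[-26.6, 4.1, 6.3] [-0.01, 0.02, -7.41]
[-26.9, 0.6, 6.3] [-0.01, 0.02, -7.4]
[-26.7, -2.8, 6.2] [-0.01, 0.02, -7.41]
[-26.2, -6.3, 6.2] [-0.01, 0.01, -7.4]
[-25.1, -9.6, 6.3] [-0.0, 0.02, -7.41]
```

The spindle tin is flush: (648.3, 46.9), -11.7°, lid at 120.5 mm. Now the knob.

apply_moves(moves=[{"jaw":1,"offset":[-21,17,6],"rot":[0,0,-7.4]},{"jaw":1,"offset":[-23,14,6],"rot":[0,0,-7.4]},{"jaw":1,"offset":[-25,11,6],"rot":[0,0,-7.4]},{"jaw":1,"offset":[-26,7,6],"rot":[0,0,-7.4]},{"jaw":1,"offset":[-27,4,6],"rot":[0,0,-7.4]}])

```text
time_s: 22.05
eef_pos: [0.5254, -0.0143, 0.1762]
eef_rot: [-0.001, 0.975, 0.221, -0.001]
wrist_force: [1.0, -0.1, 0.5]
opening: 1.004
grasp_force: 0.0
```

apply_moves(moves=[{"jaw":1,"offset":[-27,1,6],"rot":[0,0,-7.4]},{"jaw":1,"offset":[-27,-3,6],"rot":[0,0,-7.4]},{"jaw":1,"offset":[-26,-6,6],"rot":[0,0,-7.4]},{"jaw":1,"offset":[-25,-10,6],"rot":[0,0,-7.4]},{"jaw":1,"offset":[0,0,0],"rot":[0,0,0]}])

```text
time_s: 22.68
eef_pos: [0.4288, -0.0624, 0.1524]
eef_rot: [-0.001, 0.888, 0.46, -0.001]
wrist_force: [-0.1, -0.5, -0.5]
opening: 0.999
grasp_force: 0.0
```

apply_moves(moves=[{"jaw":1,"offset":[0,0,0],"rot":[0,0,0]},{"jaw":1,"offset":[0,0,0],"rot":[0,0,0]},{"jaw":1,"offset":[0,0,0],"rot":[0,0,0]},{"jaw":1,"offset":[0,0,0],"rot":[0,0,0]},{"jaw":1,"offset":[0,0,0],"rot":[0,0,0]}])

```text
time_s: 23.3
eef_pos: [0.431, -0.0624, 0.154]
eef_rot: [0.0, 0.887, 0.461, 0.0]
wrist_force: [0.2, 0.1, 0.4]
opening: 1.002
grasp_force: 0.0
```

```bash
cat >> h.py <<'E'
def knob(c,z=.044,base=.0):
    o,p,M=pose(); im,d=ctrl.camera("wrist"); W=cloud(d,*T_of("wrist",o)); near=np.hypot(W[...,0]-c[0]/1000,W[...,1]-c[1]/1000)<.04
    print("tool",(p*1000).round(1),yaw_of(M).round(2))
    for n,lo,hi in(("bar",z-.004,z+.004),("skirt",z-.027,z-.021)):
        m=near&(W[...,2]>lo)&(W[...,2]<hi); print(n,m.sum(),rect(W,m) if m.sum()>20 else "")
        if m.sum()>20:
            (cc,r)=cv2.minEnclosingCircle((W[m][:,:2]*1000).astype(np.float32)); print("  circle",np.round(cc,1),round(r,1))
    return W,im
E
python3 - <<'E'
from h import *
W,im=knob((431,-62)); cv2.imwrite("pics/w5.png",im[...,::-1])
E
```

```text
tool [431.  -62.4 154. ] 54.94
bar 804 (array([429.7, -59.4]), 56.1, array([35.9, 14. ]), np.float64(44.4))
  circle [430.  -59.7] 18.8
skirt 1143 (array([430.7, -58.1]), 12.9, array([43.7, 43.5]), np.float64(20.4))
  circle [431.9 -56.5] 23.4
```

View pics/w5.png

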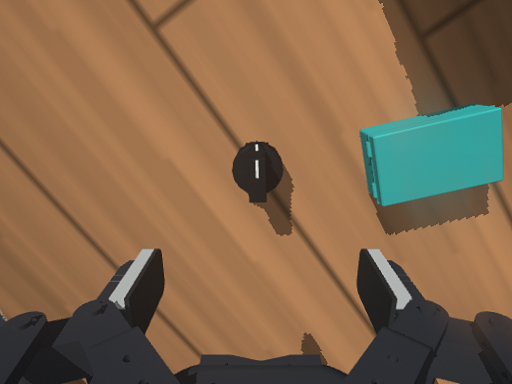

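The knob is at (258,170) and its white nose mark points away (tool +x), so the nose is at yaw 56.1° and the axis at about (430.8, -57.8). Approaching to grip the bar.

apply_moves(moves=[{"jaw":1,"offset":[3.7,-2.7,40],"rot":[0,0,-1.1]},{"jaw":1,"offset":[0,0,40],"rot":[0,0,0]},{"jaw":1,"offset":[0,0,15],"rot":[0,0,0]},{"jaw":1,"offset":[0,0,0],"rot":[0,0,0]},{"jaw":1,"offset":[0,0,0],"rot":[0,0,0]}])

```text
time_s: 23.98
eef_pos: [0.432, -0.0585, 0.0603]
eef_rot: [0.001, 0.883, 0.47, 0.001]
wrist_force: [0.2, -0.6, 0.2]
opening: 1.001
grasp_force: 0.0
```

Run:
```python
from h import *
W,im=knob((431,-58)); 
o,p,M=pose(); print(p*1000)
```

```text
tool [432.  -58.5  60.3] 56.03
bar 1679 (array([429.6, -59.2]), 56.6, array([36.2, 13.8]), np.float64(44.3))
  circle [429.6 -59.4] 19.1
skirt 2223 (array([430.9, -57.6]), 12.6, array([43.3, 43.2]), np.float64(20.4))
  circle [432. -56.] 23.4
[432.05508755 -58.52450502  60.43302436]
```

apply_moves(moves=[{"jaw":1,"offset":[0,-1.6,20],"rot":[0,0,-0.4]},{"jaw":1,"offset":[0,0,14],"rot":[0,0,0]},{"jaw":1,"offset":[0,0,3.5],"rot":[0,0,0]},{"jaw":1,"offset":[0,0,0],"rot":[0,0,0]},{"jaw":1,"offset":[0,0,0],"rot":[0,0,0]}])

```text
time_s: 24.65
eef_pos: [0.43, -0.0573, 0.022]
eef_rot: [0.0, 0.881, 0.473, 0.0]
wrist_force: [0.6, -0.1, 0.1]
opening: 1.003
grasp_force: 0.0
```

apply_moves(moves=[{"jaw":0,"offset":[0,0,0],"rot":[0,0,0]},{"jaw":0,"offset":[0,0,0],"rot":[0,0,0]},{"jaw":0,"offset":[0,0,0],"rot":[0,0,0]},{"jaw":0,"offset":[0,0,0],"rot":[0,0,0]},{"jaw":0,"offset":[0,0,0],"rot":[0,0,0]}])

```text
time_s: 25.28
eef_pos: [0.4296, -0.0571, 0.0217]
eef_rot: [0.0, 0.881, 0.473, 0.0]
wrist_force: [-0.2, 0.2, 2.8]
opening: 0.148
grasp_force: 58.9
```

apply_moves(moves=[{"jaw":0,"offset":[0,0,0],"rot":[0,0,0]},{"jaw":0,"offset":[0,0,0],"rot":[0,0,0]},{"jaw":0,"offset":[0,0,0],"rot":[0,0,0]},{"jaw":0,"offset":[0,0,0],"rot":[0,0,0]},{"jaw":0,"offset":[0,0,0],"rot":[0,0,0]}])

```text
time_s: 25.9
eef_pos: [0.4296, -0.0571, 0.0217]
eef_rot: [0.0, 0.881, 0.473, 0.0]
wrist_force: [-0.6, -0.7, 5.5]
opening: 0.148
grasp_force: 59.1
```

apply_moves(moves=[{"jaw":0,"offset":[0,0,-30],"rot":[0,0,0]},{"jaw":0,"offset":[0,0,-50],"rot":[0,0,0]},{"jaw":0,"offset":[0,0,-50],"rot":[0,0,0]},{"jaw":0,"offset":[0,0,-50],"rot":[0,0,0]},{"jaw":0,"offset":[0,0,0],"rot":[0,0,0]}])

```text
time_s: 26.52
eef_pos: [0.4319, -0.0581, 0.2054]
eef_rot: [0.003, 0.881, 0.473, 0.003]
wrist_force: [0.7, -0.5, -1.6]
opening: 0.149
grasp_force: 58.6
```

```bash
cat >> h.py <<'E'
def heldknob():
    o,p,M=pose(); im,d=ctrl.camera("wrist"); W=cloud(d,*T_of("wrist",o)); q=(M.inv().apply((W.reshape(-1,3)-p))*1000).reshape(W.shape)
    for n,z,w in(("bar",-22,7),("skirt",2,26)):
        m=(abs(q[...,2]-z)<4)&(abs(q[...,1])<w)&(abs(q[...,0])<32); a=q[m]
        if len(a)>20: print(n,len(a),"x",np.percentile(a[:,0],[1,99]).round(1),"y",np.percentile(a[:,1],[1,99]).round(1),"z",np.median(a[:,2]).round(1))
    return im
E
python3 - <<'E'
from h import *
im=heldknob(); cv2.imwrite("pics/w6.png",im[...,::-1]); o,p,M=pose(); print(p*1000,yaw_of(M))
plan(648,46.8,195,-11.7,10)
E
```

```text
bar 2557 x [-19.3  16.3] y [-6.8  6.4] z -22.6
skirt 1417 x [ 2.3 24.4] y [-21.   20.5] z 1.5
[430.4027782  -57.44235611 202.81799248] 56.4348258391467
[20.7, 12.4, 0.8] [0.02, -0.02, 6.81]
[22.0, 9.8, 0.8] [0.02, -0.02, 6.81]
[23.1, 7.1, 0.8] [0.02, -0.01, 6.81]
[23.7, 4.4, 0.8] [0.02, -0.02, 6.81]
[24.1, 1.5, 0.8] [0.01, -0.01, 6.82]
[24.1, -1.4, 0.8] [0.02, -0.02, 6.81]
[23.8, -4.2, 0.8] [0.01, -0.01, 6.82]
[23.1, -7.0, 0.8] [0.02, -0.02, 6.81]
[22.1, -9.7, 0.8] [0.01, -0.01, 6.82]
[20.7, -12.2, 0.9] [0.02, -0.02, 6.81]
```

View pics/w6.png

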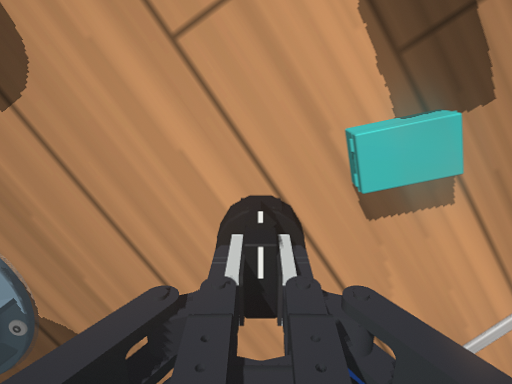

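The knob is held square by its bar, nose forward with the mark at (261,217). Moving above the spindle while turning to yaw -11.7°.

apply_moves(moves=[{"jaw":0,"offset":[20.7,12.4,0],"rot":[0,0,6.8]},{"jaw":0,"offset":[22,9.8,0],"rot":[0,0,6.8]},{"jaw":0,"offset":[23,7.1,0],"rot":[0,0,6.8]},{"jaw":0,"offset":[23.7,4.4,0],"rot":[0,0,6.8]},{"jaw":0,"offset":[24,1.5,0],"rot":[0,0,6.8]}])

```text
time_s: 27.2
eef_pos: [0.5373, -0.0043, 0.1986]
eef_rot: [-0.001, 0.981, 0.193, -0.002]
wrist_force: [0.6, -0.2, -0.8]
opening: 0.149
grasp_force: 58.6
```

apply_moves(moves=[{"jaw":0,"offset":[24,-1.4,0],"rot":[0,0,6.8]},{"jaw":0,"offset":[23.8,-4.2,0],"rot":[0,0,6.8]},{"jaw":0,"offset":[23,-7,0],"rot":[0,0,6.8]},{"jaw":0,"offset":[22,-9.7,0],"rot":[0,0,6.8]},{"jaw":0,"offset":[20.6,-12.2,0],"rot":[0,0,6.9]}])

```text
time_s: 27.82
eef_pos: [0.6456, 0.0477, 0.1981]
eef_rot: [-0.0, 0.995, -0.104, -0.002]
wrist_force: [0.2, 0.6, -0.8]
opening: 0.148
grasp_force: 58.6
```

apply_moves(moves=[{"jaw":0,"offset":[0,0,10],"rot":[0,0,0]},{"jaw":0,"offset":[0,0,10],"rot":[0,0,0]},{"jaw":0,"offset":[0,0,5],"rot":[0,0,0]},{"jaw":0,"offset":[0,0,0],"rot":[0,0,0]},{"jaw":0,"offset":[0,0,0],"rot":[0,0,0]}])

```text
time_s: 28.45
eef_pos: [0.6464, 0.047, 0.177]
eef_rot: [0.0, 0.995, -0.102, 0.0]
wrist_force: [-0.4, 0.2, -0.8]
opening: 0.147
grasp_force: 58.6
```

apply_moves(moves=[{"jaw":0,"offset":[0,0,0],"rot":[0,0,0]},{"jaw":0,"offset":[0,0,0],"rot":[0,0,0]},{"jaw":0,"offset":[0,0,0],"rot":[0,0,0]},{"jaw":0,"offset":[0,0,0],"rot":[0,0,0]},{"jaw":0,"offset":[0,0,0],"rot":[0,0,0]}])

```text
time_s: 29.08
eef_pos: [0.6463, 0.0473, 0.1765]
eef_rot: [0.0, 0.995, -0.102, -0.0]
wrist_force: [0.1, 0.3, -1.0]
opening: 0.149
grasp_force: 58.6
```

Run:
```python
from h import *
heldknob(); o,p,M=pose(); print(p*1000,yaw_of(M))
plan(647.6,46.9,170,-11.7,1)
```

```text
bar 2538 x [-19.3  15.8] y [-6.9  6.3] z -22.6
skirt 1406 x [ 2.2 24.1] y [-21.   20.5] z 1.5
[646.33097943  47.30582356 176.47246252] -11.662951351274842
[1.3, 0.1, 6.5] [-0.0, 0.0, 0.04]
```

apply_moves(moves=[{"jaw":0,"offset":[1.3,0.1,3],"rot":[0,0,0]},{"jaw":0,"offset":[0,0,4],"rot":[0,0,0]},{"jaw":0,"offset":[0,0,3],"rot":[0,0,0]},{"jaw":0,"offset":[0,0,2],"rot":[0,0,0]},{"jaw":0,"offset":[0,0,1],"rot":[0,0,0]}])

```text
time_s: 29.75
eef_pos: [0.6475, 0.0469, 0.1633]
eef_rot: [-0.0, 0.995, -0.102, -0.0]
wrist_force: [-0.1, 0.4, 0.4]
opening: 0.149
grasp_force: 58.6
```

No contact at 2.6 mm below the spindle tip, so the flare has been entered. Continuing.

apply_moves(moves=[{"jaw":0,"offset":[0,0,1.5],"rot":[0,0,0]},{"jaw":0,"offset":[0,0,1.5],"rot":[0,0,0]},{"jaw":0,"offset":[0,0,1.5],"rot":[0,0,0]},{"jaw":0,"offset":[0,0,1],"rot":[0,0,0]},{"jaw":0,"offset":[0,0,0],"rot":[0,0,0]}])

```text
time_s: 30.38
eef_pos: [0.6475, 0.0469, 0.1579]
eef_rot: [0.0, 0.995, -0.102, -0.0]
wrist_force: [-0.5, 1.1, 0.0]
opening: 0.148
grasp_force: 58.6
```

```bash
python3 -c "
from h import *
o,p,M=pose();print(p*1000,o['wrist_force'],o['torque'])"
```

```text
[647.53002445  46.89614902 157.87152031] [-0.53684183  1.12277585  0.01093705] [ 0.0441599  -0.03903929  0.03890399]
```

apply_moves(moves=[{"jaw":0,"offset":[0,0,2],"rot":[0,0,0]},{"jaw":0,"offset":[0,0,2],"rot":[0,0,0]},{"jaw":0,"offset":[0,0,2],"rot":[0,0,0]},{"jaw":0,"offset":[0,0,1],"rot":[0,0,0]},{"jaw":0,"offset":[0,0,0],"rot":[0,0,0]}])

```text
time_s: 31.0
eef_pos: [0.6476, 0.0469, 0.1508]
eef_rot: [-0.0, 0.995, -0.102, -0.0]
wrist_force: [-0.5, -0.0, -0.3]
opening: 0.154
grasp_force: 58.6
```

apply_moves(moves=[{"jaw":0,"offset":[0,0,1],"rot":[0,0,0]},{"jaw":0,"offset":[0,0,1],"rot":[0,0,0]},{"jaw":0,"offset":[0,0,1],"rot":[0,0,0]},{"jaw":0,"offset":[0,0,0],"rot":[0,0,0]},{"jaw":0,"offset":[0,0,0],"rot":[0,0,0]}])

```text
time_s: 31.62
eef_pos: [0.6478, 0.0469, 0.1484]
eef_rot: [0.0, 0.995, -0.102, 0.0]
wrist_force: [-1.6, 0.6, 5.3]
opening: 0.153
grasp_force: 59.2
```

apply_moves(moves=[{"jaw":0,"offset":[0,0,1.5],"rot":[0,0,0]},{"jaw":0,"offset":[0,0,1.5],"rot":[0,0,0]},{"jaw":0,"offset":[0,0,1.5],"rot":[0,0,0]},{"jaw":0,"offset":[0,0,0],"rot":[0,0,0]},{"jaw":0,"offset":[0,0,0],"rot":[0,0,0]}])

```text
time_s: 32.25
eef_pos: [0.6478, 0.0469, 0.1444]
eef_rot: [0.0, 0.995, -0.102, 0.0]
wrist_force: [-2.8, 1.0, 8.6]
opening: 0.146
grasp_force: 59.7
```

apply_moves(moves=[{"jaw":0,"offset":[0,0,0.5],"rot":[0,0,0]},{"jaw":0,"offset":[0,0,0.5],"rot":[0,0,0]},{"jaw":0,"offset":[0,0,0.5],"rot":[0,0,0]},{"jaw":0,"offset":[0,0,0],"rot":[0,0,0]},{"jaw":0,"offset":[0,0,0],"rot":[0,0,0]}])

```text
time_s: 32.88
eef_pos: [0.6479, 0.0469, 0.1437]
eef_rot: [0.0, 0.995, -0.102, 0.001]
wrist_force: [-5.7, 0.5, 11.7]
opening: 0.15
grasp_force: 60.4
```

apply_moves(moves=[{"jaw":0,"offset":[0,0,0.5],"rot":[0,0,0]},{"jaw":0,"offset":[0,0,0.5],"rot":[0,0,0]},{"jaw":0,"offset":[0,0,0.5],"rot":[0,0,0]},{"jaw":0,"offset":[0,0,0],"rot":[0,0,0]},{"jaw":0,"offset":[0,0,0],"rot":[0,0,0]}])

```text
time_s: 33.5
eef_pos: [0.648, 0.0469, 0.1436]
eef_rot: [0.0, 0.995, -0.101, 0.001]
wrist_force: [-9.7, 0.7, 19.5]
opening: 0.151
grasp_force: 61.5
```

Run:
```python
from h import *
im=heldknob(); cv2.imwrite("pics/w7.png",im[...,::-1]); o,p,M=pose(); print(p*1000,yaw_of(M),o['wrist_force'],o['torque'])
im2,d=ctrl.camera("side"); W=cloud(d,*T_of("side")); 
m=(abs(W[...,2]-.1205)<.004)&(np.hypot(W[...,0]-.6485,W[...,1]-.047)<.06); print("lid side",m.sum(),W[m][:,2].mean())
c=im2[80:230,220:370,::-1]; cv2.imwrite("pics/final.png",np.hstack([cv2.resize(c,(400,400),interpolation=cv2.INTER_CUBIC),cv2.resize(im[...,::-1],(400,400))]))
```

```text
bar 2560 x [-19.8  15.9] y [-6.8  6.3] z -22.6
skirt 1392 x [ 2.2 24.1] y [-21.   20.5] z 1.5
[647.99705165  46.86238546 143.58474732] -11.651106722646967 [-8.79848113  1.10618023 19.17105735] [ 0.06933928  1.65832396 -0.00520606]
lid side 365 0.12051674854333566
```

View pics/final.png

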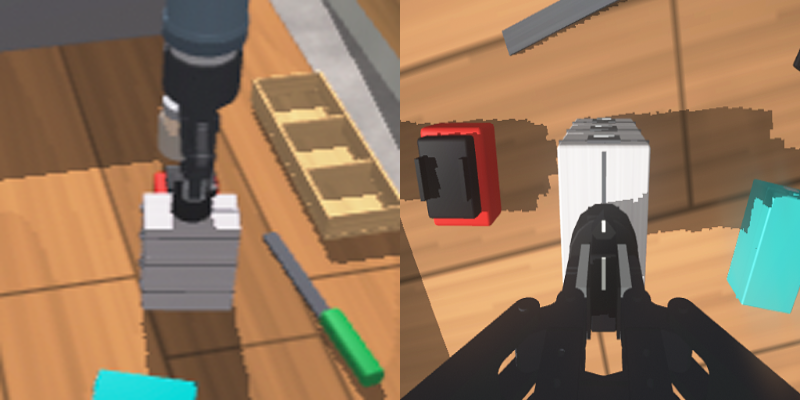

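The stack is flush, the knob's nose lines up with the dark line, and the spindle is at its stop: force rises with no further travel. A sideways force of about 9 N remains, so I'll ease it off.

apply_moves(moves=[{"jaw":0,"offset":[-0.3,0,0],"rot":[0,0,0]},{"jaw":0,"offset":[-0.3,0,0],"rot":[0,0,0]},{"jaw":0,"offset":[0,0,0],"rot":[0,0,0]},{"jaw":0,"offset":[0,0,0],"rot":[0,0,0]},{"jaw":0,"offset":[0,0,0],"rot":[0,0,0]}])

```text
time_s: 34.22
eef_pos: [0.6479, 0.0469, 0.1436]
eef_rot: [0.0, 0.995, -0.102, 0.001]
wrist_force: [-6.6, 0.0, 17.8]
opening: 0.147
grasp_force: 61.4
```

Run:
```python
from h import *
o,p,M=pose(); print(o['wrist_force'])
im,d=ctrl.camera("wrist"); W=cloud(d,*T_of("wrist",o)); B=np.array([.6485,.0467,0]); q=(R.from_euler("z",-(-11.7),degrees=True).apply(W.reshape(-1,3)-B)*1000).reshape(W.shape)
m=(abs(q[...,2]-120.5)<3)&(abs(q[...,0])<70)&(abs(q[...,1])<45)&(q[...,0]>25); print("top lid far x, y range",np.percentile(q[m][:,0],99.5),np.percentile(q[m][:,1],[.5,99.5]))
im,d=ctrl.camera("side"); W=cloud(d,*T_of("side")); q=(R.from_euler("z",11.7,degrees=True).apply(W.reshape(-1,3)-B)*1000).reshape(W.shape)
for lo,hi in((6,30),(46,65),(86,105)):
    m=(q[...,2]>lo)&(q[...,2]<hi)&(abs(q[...,0])<45)&(q[...,1]<-20)&(q[...,1]>-45); a=q[m]; k=np.polyfit(a[:,0],a[:,1],1); print("side face",lo,len(a),np.median(a[:,1]).round(2),k.round(3))
```

```text
[-6.59191041  0.03585118 17.81936854]
top lid far x, y range 48.92883160703058 [-29.3475993  29.5605483]
side face 6 176 -29.27 [-4.0000e-03 -2.9245e+01]
side face 46 149 -29.5 [-1.000e-03 -2.929e+01]
side face 86 160 -29.42 [-4.000e-03 -2.952e+01]
```

apply_moves(moves=[{"jaw":0,"offset":[-0.4,0,0],"rot":[0,0,0]},{"jaw":0,"offset":[-0.3,0,0.2],"rot":[0,0,0]},{"jaw":0,"offset":[0,0,0],"rot":[0,0,0]},{"jaw":0,"offset":[0,0,0],"rot":[0,0,0]},{"jaw":0,"offset":[0,0,0],"rot":[0,0,0]}])

```text
time_s: 34.95
eef_pos: [0.6479, 0.0469, 0.1436]
eef_rot: [0.0, 0.995, -0.102, 0.002]
wrist_force: [-5.2, -0.8, 18.2]
opening: 0.152
grasp_force: 61.3
```

```bash
python3 -c "
from h import *
o,p,M=pose();print(p*1000,o['wrist_force'],o['grasp_force'])
if o['wrist_force'][2]>14 and p[2]<.1442: print(ctrl.hand_in())"
```

```text
[647.85594893  46.91331643 143.61726778] [-5.16967689 -0.81761637 18.16924906] 61.329864263534546
the job is handed in; nothing more can be done
None
```

The job is handed in at about 35 s: both tins are stacked flush (lids within about 0.5 mm and 0.2° of the base), and the knob is fully home, nose in line with the spindle's flat. The gripper still holds it, pressing the spindle against its stop with about 18 N.

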